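# Set out the glassware for an experiment

### The arm

A 6-joint arm with a two-finger parallel gripper is mounted at the origin on the work surface. World frame = base frame: x ahead of the robot, y to its left, z up, the work surface at z = 0. Lengths are in mm, angles in rad, forces in N, time in s.
With the tool pointing down it reaches from about 300 to 775 mm from the base axis. Payload 14.6 kg.
Tool frame: the origin (TCP) lies at the very end of the fingers, on their centre line; the grasp point (between the pads) lies 19 mm behind it (grip_point_offset is the distance from the TCP to the grasp point, in mm); z points along the fingers, y is the line along which they close (so a half turn about z gives the same grasp; the last joint's range is limited). The gripper opens to 94 mm and grips with 3 to 60 N. Pads are 16 mm wide; open, the fingers measure 119 mm over their backs; the gripper's body (75 mm by 177 mm) begins 78 mm behind the grasp point.
Start: joints at [-1.409, 0.3, 1.521, -0, 1.321, -0.067], TCP at [124.739, -535.658, 205.446] pointing down, gripper open.
Joint ranges: [-3.03, 3.03], [-0.79, 2.21], [0.23, 2.52], [-1.04, 4.18], [0, 3.07], [-2.55, 2.55]. Speed limits (rad/s): [2.22, 2.22, 2.57, 3.14, 3.14, 3.14].

### API

Orientations are given as [roll, pitch, yaw] about the fixed x, y, z axes, in that order (R = Rz(yaw) Ry(pitch) Rx(roll)).
In Python, from cell import read_state, camera, camera_info, sign_off, grip_point_offset gives the robot as it stands.
- The arm moves only by the shell command python3 -m handwheel 'ROWS' [FORCE]. ROWS is text: rows parted by semicolons, each of 5 numbers parted by spaces: the shift along the world's x, y, z in units of 40 mm (1.0 is 40 mm), then the turn about the world's z in units of 5 degrees (1.0 is 5 degrees), then the closure, from 0 (fully open) to 1 (shut). In form: dx dy dz yaw gripper; .... A call has 1 to 12 rows; each row shifts and turns the commanded pose from where the row before left it; what a row does not reach is not made up. A row lasts 1/12 s, in which the tool goes at most 41.7 mm and 7.16 degrees, less where a joint would pass 70% of its speed; a pose out of reach is approached as far as the arm can. A call is refused whole if a number of a shift passes 1 or a number of a turn 1, either way. A call with a gripper value outside its range is refused whole. The fingers move at their own pace and stop on an object; FORCE is the grip in N (left out, the last holds). Time passes only in rows, so rows that do not move let the fingers close. It gives the time, the measured TCP pose, the force, the opening and the grip force at its end, in the units of the state.
- read_state(): the state, without advancing time (a new reading comes with each control period).
- camera(name): name is "side" or "top"; returns (picture, depth): 400x640x3 uint8, red, green, blue; 400x640 float32, mm along the optical axis (not along the pixel's ray), 0 where there is no reading.
- camera_info(name): a dict with "intrinsics" (3x3 intrinsics, pixels), "world_from_camera" (4x4, takes a point from camera to world coordinates). Camera axes: x right, y down, z forward; pixel columns grow to the right and rows downward; lengths in mm; the calibration is good to about 2 mm. A picture is of the moment at which its call begins. camera_info takes no time and is no camera call.
- sign_off(): hands the job in; it is judged then, once.
The state is a dict: "clock": time; "joints": joint angles; "qd": joint speeds; "effort": joint torques, N m; "eef_pos": TCP position; "eef_rot": TCP orientation; "wrist_force": force on the tool from outside, world axes, zero at the start; "moment": the same for the moment, N m; "finger_gap": finger opening in mm; "finger_force": force on a finger pad.
Only numpy, scipy, OpenCV 4.12 (cv2) and the standard library are available. Lean on these libraries where they do the work, as an engineer would, in place of code of your own. Each camera call takes 0.05 s, during which the arm holds its last target. There are 200 camera calls.

### The job

Set the bench up for the next experiment: lay the cork ring in the middle of the lab jack's platform and seat the round flask in it, and lower the capped sample vial through the port in the balance's cover so that it stands in the middle of the pan, without the vial touching the cover. Stand the measuring cylinder on the bench midway between the jack and the balance, and the white porcelain beaker directly behind the cylinder, that is on the side away from the robot and square to the line from jack to balance, 9 cm from it centre to centre. Everything stands upright, nothing is knocked over on the way, and the magnifier and the microscope stay where they are.

Things in the scene. Friction and masses are not known exactly. Their poses are not given: they have to be found in the camera images.
- jack: Steel lab jack, fixed, to the robot's left or right with the balance about 600 mm away on the other side. Square platform 120 mm, its top 85 mm above the bench; black knob at its front (-x), 90 mm from the middle, 27 to 59 mm up. Origin on the bench under the platform's middle; z up; x points away from the robot, within 0.06 rad of world x; y lies along the line from jack to balance.
- balance: White balance, fixed to the bench: base 170 mm (x) by 120 mm (y), 30 mm high, with a black display at its front (-x) end. Origin on the bench under the middle of the round steel pan; the pan is 60 mm across, its top 40 mm above the bench. Turned up to about 0.2 rad about z. The pan is under the cover (shield).
- shield: The balance's draught cover, fixed on the balance: clear walls and a metal roof 100 x 100 mm, 5 mm thick, with an open round port 64 mm across in the middle. Origin at the centre of the port on the roof's top face, 91 mm above the bench and 51 mm above the pan's top, right over the pan's centre; z up.
- cork: Cork ring, lying flat on the bench: outside diameter 64 mm, hole 46 mm, 18 mm high, about 20 g. Origin at the centre of its underside; z up.
- flask: Empty round glass flask, 105 mm tall, 70 g: ball 52 mm across, widest 20 mm up; flat underside 32 mm across; neck 20 mm across from 46 to 90 mm up, 24 mm lip to 95 mm, dark stopper on top. Origin at the centre of its underside; z up. Seated in the cork ring, the ball rests on the ring's inner edge, its underside about 9 mm above the ring's underside.
- cylinder: Glass measuring cylinder, 140 mm tall, about 90 g: tube 22 mm across with dark graduation rings, a 26 mm lip in the top 4 mm and a white round foot 54 mm across, 9 mm thick. Origin at the centre of its underside; z up.
- vial: Capped sample vial of brown glass, a plain upright cylinder 28 mm across and 100 mm tall (the top 12 mm is the black cap), with a paper label, about 60 g. Origin at the centre of its underside; z up.
- beaker: White porcelain beaker, open at the top, 50 mm tall, 44 mm across at the foot and 48 mm at the rim, wall 3 mm, about 80 g. Origin at the centre of its underside; z up.
- magnifier: Bystander, not to be moved: black magnifying glass lying flat, lens 76 mm across with its rim, handle 100 mm long along its own -x, 12 mm high. Origin under the lens's centre.
- microscope: Bystander, not to be moved: grey and blue microscope, 240 mm tall, base 140 x 100 mm, to the robot's left. Origin under the middle of its base.

How it is judged:
By the outcome, as a careful person would: the job done as asked, in the order asked, and still so for the second after the job is handed in, with the robot touching nothing.
It also fails if it takes over 99 s, if anything falls off the work surface, if the arm or the gripper's body presses on something with over 40 N, if the wrist force passes 120 N, or if a joint passes its speed limit or range.

## Working session

There is one attempt and no reset: what is moved stays moved. The work goes in short steps, Python scripts to look and compute and a shell command to move; the robot and the scene stay as the last step left them, time stands still between calls to the robot, and variables do not carry over. Pictures are saved under pics/ and viewed, at most 14 in all, crops included, and the job is handed in when it is done.

```bash
mkdir -p pics; ls
cat > h.py <<'E'
import numpy as np, cv2
from cell import *
def snap(n,f=None):
    p,d=camera(n)
    if f: cv2.imwrite('pics/'+f,cv2.cvtColor(p,cv2.COLOR_RGB2BGR))
    i=camera_info(n);K=np.array(i['intrinsics']);T=np.array(i['world_from_camera'])
    v,u=np.mgrid[0:400,0:640]
    P=np.stack([(u-K[0,2])/K[0,0]*d,(v-K[1,2])/K[1,1]*d,d],-1)@T[:3,:3].T+T[:3,3]
    P[d==0]=np.nan
    return p,d,P
E
python3 - <<'E'
from h import *
print(read_state())
for n in('top','side'):
    p,d,P=snap(n,n+'0.png'); np.savez('/tmp/'+n,p=p,d=d,P=P); print(camera_info(n))
E
```

```text
pics
{'clock': 0.0, 'joints': array([-1.40859645e+00,  3.00480255e-01,  1.52160488e+00,  4.01719822e-05,
        1.32070354e+00, -6.65994713e-02]), 'qd': array([-0.00083853,  0.00029992, -0.001366  , -0.00097151, -0.00154357,
        0.00102644]), 'effort': array([-1.50225183e-03, -5.31809664e+01, -3.52739096e+01,  7.07448344e-02,
        2.45594530e-02, -6.55714962e-05]), 'eef_pos': array([ 124.70800757, -535.39428738,  204.87124447]), 'eef_rot': array([-3.14040187e+00, -1.18419609e-04,  2.28789312e-01]), 'wrist_force': array([-0.70496434, -0.10874252,  0.35234415]), 'moment': array([-0.01628286,  0.02507643,  0.02691337]), 'finger_force': 0.0, 'finger_gap': 93.93642859209257}
{'intrinsics': array([[432.31731739,   0.        , 312.56031599],
       [  0.        , 432.31731739, 202.56539925],
       [  0.        ,   0.        ,   1.        ]]), 'world_from_camera': array([[-2.09575617e-02, -9.86642805e-01,  1.61544904e-01,
         3.80008696e+02],
       [-9.99775205e-01,  2.12012453e-02, -2.15385237e-04,
         8.66980486e+01],
       [-3.21244483e-03, -1.61513103e-01, -9.86865339e-01,
         1.28584545e+03],
       [ 0.00000000e+00,  0.00000000e+00,  0.00000000e+00,
         1.00000000e+00]])}
{'intrinsics': array([[386.42607786,   0.        , 326.68514676],
       [  0.        , 386.42607786, 204.10167459],
       [  0.        ,   0.        ,   1.        ]]), 'world_from_camera': array([[ 9.64552555e-01, -1.48364614e-01,  2.18234532e-01,
         3.57807272e+02],
       [-2.63702226e-01, -5.73163528e-01,  7.75850956e-01,
        -6.63723898e+02],
       [ 9.97524642e-03, -8.05897954e-01, -5.91970424e-01,
         6.49263664e+02],
       [ 0.00000000e+00,  0.00000000e+00,  0.00000000e+00,
         1.00000000e+00]])}
```

View pics/top0.png

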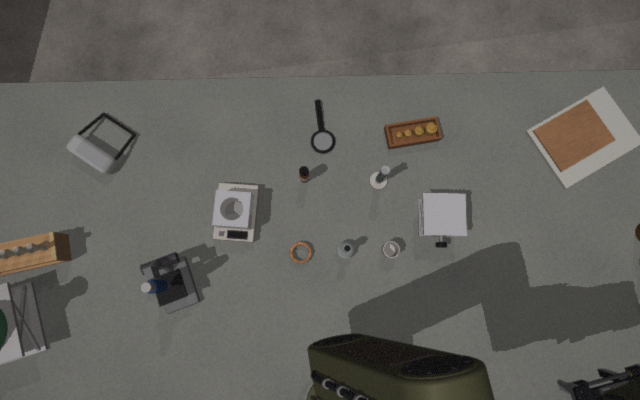

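View pics/side0.png

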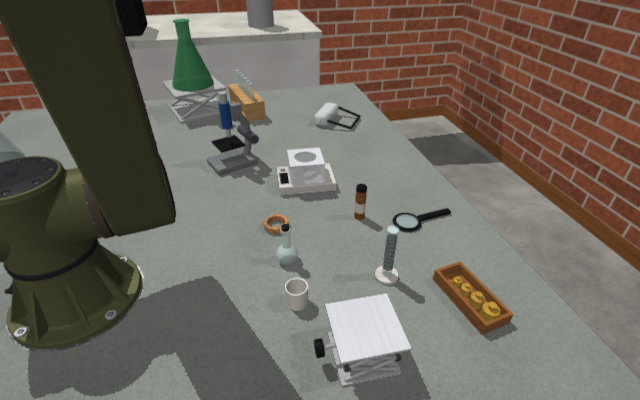

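Top view: balance (233,210), jack (443,214), cork (301,252), flask (346,249), beaker (391,249), cylinder (379,180), vial (304,174), magnifier (322,141) and microscope (172,285). Next I compute the positions from depth.

```bash
cat > m.py <<'E'
from h import *
def circ(p):
    A=np.c_[2*p,np.ones(len(p))];s=np.linalg.lstsq(A,(p**2).sum(1),rcond=None)[0]
    return s[:2].round(1),round(float(np.sqrt(s[2]+s[:2]@s[:2])),1)
def win(P,u,v,r): return P[v-r:v+r,u-r:u+r].reshape(-1,3)
def zsel(q,a,b): return q[(q[:,2]>a)&(q[:,2]<b)]
E
python3 - <<'E'
from m import *
Z=np.load('/tmp/top.npz');P=Z['P'];S=np.load('/tmp/side.npz')['P']
print('bench z',np.nanmedian(P[190:240,320:360,2]),np.nanmedian(S[200:215,320:345,2]))
for n,u,v,r,bands in [('cork',301,252,18,[(10,30)]),('flask',346,249,14,[(15,40),(60,90),(90,120)]),('beaker',391,249,14,[(42,60)]),('cyl',380,178,18,[(4,15),(120,150)]),('vial',304,174,14,[(88,110)]),('jack',443,214,32,[(78,95)]),('roof',234,208,30,[(80,100)]),('pan',234,208,12,[(33,50)]),('base',235,212,36,[(20,36)]),('mag',322,141,16,[(4,25)]),('knob',441,245,8,[(20,70)])]:
  for b in bands:
    q=zsel(win(P,u,v,r),*b)
    if len(q)<4: print(n,b,len(q));continue
    m=cv2.minAreaRect(q[:,:2].astype(np.float32));e=cv2.minEnclosingCircle(q[:,:2].astype(np.float32))
    print(n,b,len(q),'z',np.median(q[:,2]).round(1),'mean',q[:,:2].mean(0).round(1),'rect',np.round(m[0],1),np.round(m[1],1),round(m[2],1),'enc',np.round(e[0],1),round(e[1],1))
for n,u,v,r,bands in [('vial',361,202,25,[(20,85),(90,110)]),('cork',276,224,16,[(12,30)]),('beaker',297,294,22,[(44,60)]),('flask',288,245,26,[(10,40),(92,115)]),('cyl',390,258,38,[(4,15),(120,150)]),('jack',367,326,50,[(78,95)]),('roof',306,166,30,[(84,100)]),('pan',306,166,30,[(36,46)])]:
  for b in bands:
    q=zsel(win(S,u,v,r),*b)
    if len(q)<4: print(n,b,len(q));continue
    m=cv2.minAreaRect(q[:,:2].astype(np.float32));e=cv2.minEnclosingCircle(q[:,:2].astype(np.float32))
    print('S',n,b,len(q),'z',np.median(q[:,2]).round(1),'mean',q[:,:2].mean(0).round(1),'rect',np.round(m[0],1),np.round(m[1],1),round(m[2],1),'enc',np.round(e[0],1),round(e[1],1))
E
```

```text
bench z 0.06689012066397027 -2.5631660127759233
cork (10, 30) 181 z 17.6 mean [441.2 126.1] rect [441.  126.2] [58.6 61.2] 88.8 enc [441.4 126.1] 31.6
flask (15, 40) 140 z 35.2 mean [445.   -2.7] rect [446.3  -4.4] [46.6 49. ] 88.1 enc [446.4  -3.5] 25.4
flask (60, 90) 0
flask (90, 120) 60 z 100.9 mean [446.5  -3.8] rect [446.8  -4.1] [21.2 21.7] 43.2 enc [446.8  -4.4] 11.7
beaker (42, 60) 71 z 49.4 mean [ 444.6 -135.8] rect [ 443.9 -133.5] [45.2 46.3] 27.9 enc [ 443.9 -133.3] 23.7
cyl (4, 15) 228 z 8.0 mean [ 653.8 -110.9] rect [ 663.  -117.5] [104.3 109.1] 89.6 enc [ 667.8 -117.4] 66.7
cyl (120, 150) 72 z 139.7 mean [ 653.1 -111.8] rect [ 652.7 -112.3] [22.9 23.1] 86.1 enc [ 654.  -111.9] 12.9
vial (88, 110) 82 z 99.3 mean [666.1 110.3] rect [666.1 110.2] [25.6 25.6] 88.0 enc [666.7 110.1] 14.0
jack (78, 95) 1837 z 85.2 mean [ 536.5 -281.5] rect [ 537.3 -281.8] [122.3 120.1] 88.2 enc [ 536.9 -281.9] 83.0
roof (80, 100) 904 z 90.6 mean [563.8 313.4] rect [564.7 314.2] [101.  100.9] 84.5 enc [563.9 313.5] 69.7
pan (33, 50) 283 z 39.4 mean [567.9 318.6] rect [571.3 319.6] [55.3 64.2] 
[... 831 characters left out ...]
  57.2] [176.3  62. ] 89.1 enc [436.6  57.3] 88.8
S flask (92, 115) 80 z 100.0 mean [446.5  -7.4] rect [446.9  -5.2] [21.2 22.8] 44.9 enc [447.  -5.] 12.1
S cyl (4, 15) 504 z 6.7 mean [713.8 -40.3] rect [712.2 -30. ] [254.8  70.2] 49.5 enc [727.2 -42.6] 127.9
S cyl (120, 150) 141 z 137.0 mean [ 652.8 -115.5] rect [ 654.4 -112. ] [25.5 22.6] 66.0 enc [ 655.  -112.6] 13.2
S jack (78, 95) 4161 z 83.5 mean [ 536.3 -286.7] rect [ 538.1 -281. ] [122.2 120.3] 87.5 enc [ 537.5 -282.1] 83.4
S roof (84, 100) 462 z 87.9 mean [563.3 310.1] rect [564.2 314. ] [107.1 100.2] 84.2 enc [564.9 315.7] 70.5
S pan (36, 46) 117 z 41.8 mean [559.7 280.2] rect [564.  314.2] [106.1  99.6] 84.6 enc [563.8 314.3] 71.2
```

Top and side views agree on positions: jack (537.5,-281.7), balance (564.5,314), cork (441,126), flask (446.8,-4.4), beaker (444,-133.5), cylinder (653.5,-112) and vial (666.4,110). The targets are cylinder (551,16) and beaker (641,12). I'll go to the cork first, closing the fingers along x.

```bash
python3 -m handwheel '0.4 0.85 0 0.8 0;0.4 0.85 0 0.8 0;0.4 0.85 0 0.8 0;0.4 0.85 0 0.8 0;0.4 0.85 0 0.8 0;0.4 0.85 0 0.8 0;0.4 0.85 0 0.8 0;0.4 0.85 0 0.8 0;0.4 0.85 0 0.8 0;0.4 0.85 0 0.8 0;0.4 0.85 0 0.8 0;0 0 0 0 0' 10
```

```text
clock: 1.1
eef_pos: [302.4, -157.0, 205.5]
eef_rot: [3.141, -0.001, 1.007]
wrist_force: [-0.9, 0.4, 0.5]
finger_gap: 94.1
finger_force: 0.0
```

```bash
python3 -m handwheel '0.43 0.88 0 0.8 0;0.43 0.88 0 0.8 0;0.43 0.88 0 0.8 0;0.43 0.88 0 0.8 0;0.43 0.88 0 0.8 0;0.43 0.88 0 0.8 0;0.43 0.88 0 0.8 0;0.46 0.92 0 0.8 0;0 0 -0.8 0 0;0 0 -0.8 0 0;0 0 -0.8 0 0;0 0 0 0 0' 10
```

```text
clock: 2.1
eef_pos: [436.7, 121.0, 104.4]
eef_rot: [-3.133, 0.002, 1.555]
wrist_force: [-0.1, 0.3, -1.0]
finger_gap: 94.0
finger_force: 0.0
```

Run:
```python
from m import *
p,d,P=snap('side','s1.png');print(read_state()['eef_pos'])
```

```text
[438.14841694 121.10957389 107.58958415]
```

View pics/s1.png

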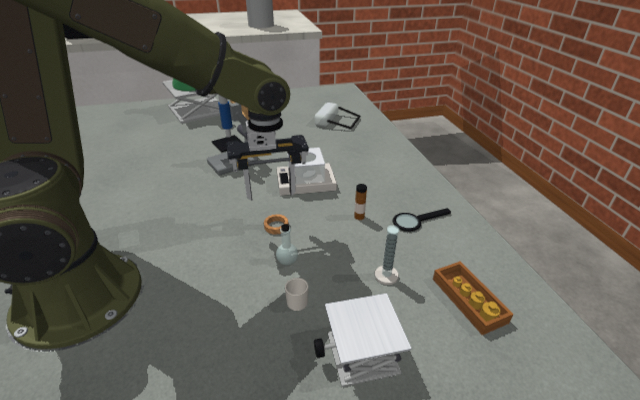

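The gripper body spans along x, with open fingers above the cork (276,224) and well clear of the flask (287,247). I'll descend and grip.

```bash
python3 -m handwheel '0.08 0.12 -0.7 0 0;0 0 -0.7 0 0;0 0 -0.6 0 0;0 0 -0.3 0 0;0 0 -0.2 0 0;0 0 0 0 0;0 0 0 0 0' 10; python3 -m handwheel '0 0 0 0 0'
```

```text
clock: 2.73
eef_pos: [443.7, 126.4, 10.9]
eef_rot: [3.14, -0.0, 1.555]
wrist_force: [-0.0, -0.6, 0.1]
finger_gap: 94.0
finger_force: 0.0
clock: 2.82
eef_pos: [443.8, 126.5, 11.0]
eef_rot: [3.139, -0.0, 1.555]
wrist_force: [-0.3, 0.1, 0.9]
finger_gap: 93.8
finger_force: 0.0
```

```bash
python3 -m handwheel '-0.06 0 -0.17 0 0;0 0 0 0 0.15;0 0 0 0 0.25;0 0 0 0 0.4;0 0 0 0 0.5;0 0 0 0 0.5;0 0 0 0 0.5;0 0 0 0 0.5;0 0 0 0 0.5' 10
```

```text
clock: 3.57
eef_pos: [440.5, 126.4, 2.8]
eef_rot: [3.141, -0.0, 1.555]
wrist_force: [-0.2, -1.1, 2.7]
finger_gap: 64.1
finger_force: 10.0
```

```bash
python3 -m handwheel '0 0 0.3 0 0.5;0 0 0.7 0 0.5;0 0 0.9 0 0.5;0 0 0.9 0 0.5;0 0 0.9 0 0.5;0.1 -0.4 0 0 0.5;0.2 -0.8 0 0 0.5;0.2 -0.8 0 0 0.5;0.2 -0.8 0 0 0.5;0.2 -0.8 0 0 0.5;0.2 -0.8 0 0 0.5;0.2 -0.8 0 0 0.5'; python3 -m handwheel '0.2 -0.8 0 0 0.5;0.2 -0.8 0 0 0.5;0.2 -0.8 0 0 0.5;0.2 -0.8 0 0 0.5;0.2 -0.8 0 0 0.5;0.1 -0.6 0 0 0.5;0 -0.4 0 0 0.5;0 0 0 0 0.5;0 0 0 0 0.5'
```

```text
clock: 4.57
eef_pos: [492.3, -83.3, 150.6]
eef_rot: [-3.141, -0.0, 1.555]
wrist_force: [0.1, -0.5, 0.1]
finger_gap: 64.3
finger_force: 10.0
clock: 5.32
eef_pos: [535.9, -281.5, 150.2]
eef_rot: [-3.141, -0.001, 1.554]
wrist_force: [0.3, 0.7, -0.5]
finger_gap: 64.1
finger_force: 10.0
```

```bash
python3 -m handwheel '0.04 0 -0.5 0 0.5;0 0 -0.5 0 0.5;0 0 -0.3 0 0.5;0 0 -0.15 0 0.5;0 0 0 0 0.5;0 0 0 0 0.5;0 0 0 0 0.5'; python3 -m handwheel '0 0 -0.05 0 0.5;0 0 0 0 0.5;0 0 0 0 0.5'
```

```text
clock: 5.9
eef_pos: [538.4, -281.7, 93.8]
eef_rot: [3.14, 0.001, 1.555]
wrist_force: [0.4, -0.5, 0.4]
finger_gap: 63.8
finger_force: 10.0
clock: 6.15
eef_pos: [538.0, -281.7, 90.9]
eef_rot: [3.141, 0.0, 1.555]
wrist_force: [0.9, 0.3, 1.1]
finger_gap: 63.8
finger_force: 10.0
```

```bash
python3 -m handwheel '-0.01 0 -0.06 0 0.5;0 0 0 0 0.5;0 0 0 0 0.5'; python3 -m handwheel '0 0 0 0 0.28;0 0 0 0 0.26;0 0 0 0 0.2;0 0 0 0 0.1;0 0 0 0 0;0 0 0.5 0 0;0 0 0.8 0 0;0 0 0.8 0 0;0 0 0.4 0 0'
```

```text
clock: 6.4
eef_pos: [537.5, -281.7, 88.1]
eef_rot: [-3.141, -0.0, 1.555]
wrist_force: [1.1, -0.8, 0.2]
finger_gap: 64.3
finger_force: 10.0
clock: 7.15
eef_pos: [538.3, -282.1, 192.3]
eef_rot: [3.138, 0.002, 1.555]
wrist_force: [-0.3, 0.3, 0.6]
finger_gap: 94.3
finger_force: 0.0
```

Run:
```python
from m import *
for n,(u,v,r) in dict(side=(367,326,50)).items():
  p,d,P=snap(n);q=zsel(win(P,u,v,r),97,112)
  e=cv2.minEnclosingCircle(q[:,:2].astype(np.float32));print(n,len(q),e,q.mean(0))
p,d,P=snap('top');q=P.reshape(-1,3);q=q[(np.hypot(q[:,0]-447,q[:,1]+4)<20)];q=zsel(q,90,115);print(len(q),q.mean(0) if len(q) else 0)
```

```text
side 502 ((536.8823852539062, -281.62359619140625), 32.61183166503906) [ 535.37402378 -283.62852322  100.98181394]
60 [446.5319727   -3.84056705 100.67864528]
```

The cork sits centred on the platform. Next is the flask.

```bash
python3 -m handwheel '-0.28 0.85 0 0 0;-0.28 0.85 0 0 0;-0.28 0.85 0 0 0;-0.28 0.85 0 0 0;-0.28 0.85 0 0 0;-0.28 0.85 0 0 0;-0.28 0.85 0 0 0;-0.3 0.98 0 0 0;0 0 0 0 0;0 0 0 0 0;0 0 0 0 0'
```

```text
clock: 8.17
eef_pos: [447.1, -4.7, 187.7]
eef_rot: [-3.141, 0.0, 1.556]
wrist_force: [0.7, 0.2, 0.3]
finger_gap: 94.1
finger_force: 0.0
```

```bash
python3 -m handwheel '0 0 -0.7 0 0;0 0 -0.8 0 0;0 0 -0.8 0 0;0 0 -0.7 0 0;0 0 -0.43 0 0;0 0 0 0 0;0 0 0 0 0.3;0 0 0 0 0.5;0 0 0 0 0.6;0 0 0 0 0.7;0 0 0 0 0.75;0 0 0 0 0.8' 15; python3 -m handwheel '0 0 0 0 0.85;0 0 0 0 0.9;0 0 0 0 0.9;0 0 0 0 0.9'
```

```text
clock: 9.17
eef_pos: [447.4, -4.5, 51.6]
eef_rot: [3.141, 0.0, 1.555]
wrist_force: [-0.1, -0.4, -1.0]
finger_gap: 57.6
finger_force: 0.0
clock: 9.5
eef_pos: [447.2, -4.4, 51.1]
eef_rot: [3.142, 0.0, 1.555]
wrist_force: [-0.2, 0.3, -0.9]
finger_gap: 30.9
finger_force: 0.0
```

```bash
python3 -m handwheel '0 0 0 0 0.9;0 0 0 0 0.9;0 0 0 0 0.9;0 0 0 0 0.9' ; python3 -m handwheel '0 0 0.4 0 0.9;0 0 0.7 0 0.9;0 0 0.9 0 0.9;0 0 0.8 0 0.9;0 0 0.6 0 0.9;0.2 -0.6 0 0 0.9;0.28 -0.85 0 0 0.9;0.28 -0.85 0 0 0.9;0.28 -0.85 0 0 0.9;0.28 -0.85 0 0 0.9;0.28 -0.85 0 0 0.9;0.28 -0.85 0 0 0.9'; python3 -m handwheel '0.25 -0.7 0 0 0.9;0.14 -0.54 0 0 0.9;0 0 0 0 0.9;0 0 0 0 0.9;0 0 0 0 0.9'
```

```text
clock: 9.83
eef_pos: [447.2, -4.5, 51.0]
eef_rot: [3.142, 0.0, 1.555]
wrist_force: [0.2, -0.8, 0.4]
finger_gap: 22.6
finger_force: 15.0
clock: 10.83
eef_pos: [522.5, -234.2, 186.8]
eef_rot: [-3.141, -0.0, 1.555]
wrist_force: [-0.9, 0.8, -0.4]
finger_gap: 23.0
finger_force: 15.0
clock: 11.25
eef_pos: [537.7, -281.5, 186.7]
eef_rot: [-3.141, -0.001, 1.555]
wrist_force: [0.2, -1.1, -1.1]
finger_gap: 22.9
finger_force: 15.0
```

Run:
```python
from m import *
p,d,P=snap('side');c=cv2.cvtColor(p[210:350,280:440],cv2.COLOR_RGB2BGR)
cv2.imwrite('pics/s2.png',cv2.resize(c,None,fx=4,fy=4,interpolation=2))
```

```text
(no output)
```

View pics/s2.png

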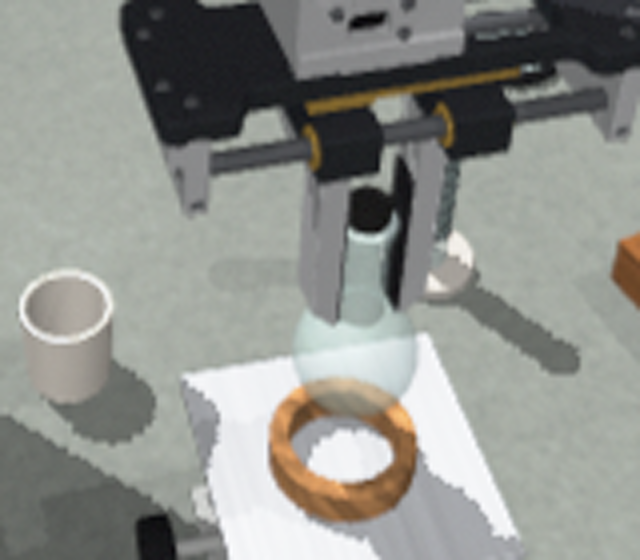

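The flask hangs upright over the ring. The long pads probably touch its lip, which would explain the 22.6 mm gap. I'll lower gently.

```bash
python3 -m handwheel '0 0 -0.3 0 0.9;0 0 -0.3 0 0.9;0 0 -0.2 0 0.9;0 0 -0.1 0 0.9;0 0 -0.05 0 0.9;0 0 0 0 0.9;0 0 0 0 0.9;0 0 0 0 0.9'; python3 -m handwheel '0 0 -0.05 0 0.9;0 0 0 0 0.9;0 0 0 0 0.9'
```

```text
clock: 11.97
eef_pos: [538.1, -282.2, 149.5]
eef_rot: [3.141, 0.0, 1.555]
wrist_force: [0.1, -0.8, -1.1]
finger_gap: 23.0
finger_force: 15.0
clock: 12.22
eef_pos: [537.9, -282.0, 147.0]
eef_rot: [-3.142, -0.0, 1.555]
wrist_force: [-0.0, 0.1, -1.0]
finger_gap: 22.9
finger_force: 15.0
```

```bash
python3 -m handwheel '0 0 -0.04 0 0.9;0 0 0 0 0.9;0 0 0 0 0.9'; python3 -m handwheel '0 0 -0.03 0 0.9;0 0 0 0 0.9;0 0 0 0 0.9'
```

```text
clock: 12.47
eef_pos: [537.9, -282.1, 145.4]
eef_rot: [-3.142, 0.0, 1.555]
wrist_force: [-0.5, -0.2, -0.9]
finger_gap: 22.8
finger_force: 15.0
clock: 12.72
eef_pos: [538.0, -282.0, 144.3]
eef_rot: [3.142, 0.0, 1.555]
wrist_force: [-1.3, 0.3, 0.9]
finger_gap: 22.9
finger_force: 15.0
```

Contact is made, so I'll release and go up.

```bash
python3 -m handwheel '0 0 0 0 0.72;0 0 0 0 0.68;0 0 0 0 0.6;0 0 0 0 0.5;0 0 0 0 0.3;0 0 0 0 0;0 0 0 0 0;0 0 0.5 0 0;0 0 0.9 0 0;0 0 0.9 0 0;0 0 0 0 0;0 0 0 0 0'
python3 - <<'E'
from m import *
p,d,P=snap('side');c=cv2.cvtColor(p[210:370,290:450],cv2.COLOR_RGB2BGR)
cv2.imwrite('pics/s3.png',cv2.resize(c,None,fx=3,fy=3,interpolation=2))
q=win(P,365,300,50);q=q[np.hypot(q[:,0]-537,q[:,1]+282)<25];q=zsel(q,186,204);print(len(q),q.mean(0),cv2.minEnclosingCircle(q[:,:2].astype(np.float32)),q[:,2].max())
E
```

```text
clock: 13.72
eef_pos: [538.5, -282.4, 238.2]
eef_rot: [3.138, 0.002, 1.555]
wrist_force: [0.5, 0.3, -0.5]
finger_gap: 92.2
finger_force: 0.0
165 [ 535.35268659 -284.31204813  192.93201849] ((536.3098754882812, -282.1595764160156), 11.801822662353516) 198.90548714811177
```

View pics/s3.png

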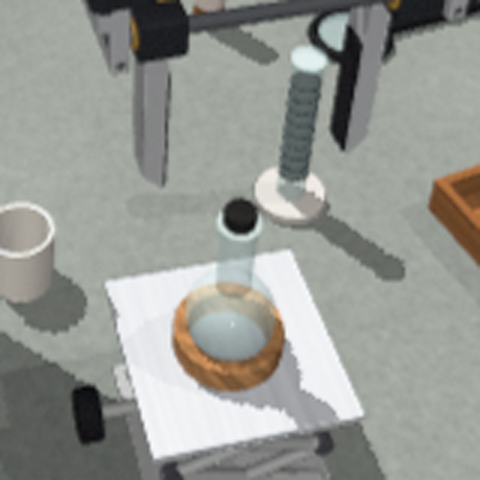

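The flask is seated upright in the ring on the jack. Now the vial.

```bash
python3 -m handwheel '0.25 0.8 0 0 0;0.27 0.83 0 0 0;0.27 0.83 0 0 0;0.27 0.83 0 0 0;0.27 0.83 0 0 0;0.27 0.83 0 0 0;0.27 0.83 0 0 0;0.27 0.83 0 0 0;0.27 0.83 0 0 0;0.27 0.83 0 0 0;0.27 0.83 0 0 0;0.25 0.7 0 0 0' 15;python3 -m handwheel '0 0 0 0 0;0 0 0 0 0;0 0 -0.4 0 0;0 0 -0.5 0 0;0 0 0 0 0;0 0 0 0 0;0 0 0 0 0'
python3 - <<'E'
from m import *
p,d,P=snap('side','s4.png');q=win(P,361,192,20);q=q[np.hypot(q[:,0]-666,q[:,1]-110)<22];q=zsel(q,90,106);print(len(q),cv2.minEnclosingCircle(q[:,:2].astype(np.float32)) if len(q) else 0)
E
```

```text
clock: 14.77
eef_pos: [665.7, 112.2, 234.1]
eef_rot: [-3.139, 0.0, 1.556]
wrist_force: [0.8, 0.1, -0.2]
finger_gap: 94.0
finger_force: 0.0
clock: 15.35
eef_pos: [666.1, 109.2, 201.1]
eef_rot: [3.141, -0.0, 1.554]
wrist_force: [0.6, 0.5, -0.7]
finger_gap: 93.8
finger_force: 0.0
75 ((665.9558715820312, 110.06871795654297), 14.623823165893555)
```

```bash
python3 -m handwheel '0 0.02 -0.7 0 0;0 0 -0.8 0 0;0 0 -0.8 0 0;0 0 -0.7 0 0;0 0 -0.46 0 0;0 0 0 0 0.3;0 0 0 0 0.5;0 0 0 0 0.6;0 0 0 0 0.7;0 0 0 0 0.75;0 0 0 0 0.8;0 0 0 0 0.8'; python3 -m handwheel '0 0 0 0 0.8;0 0 0 0 0.8;0 0 0 0 0.8;0 0 0 0 0.8;0 0 0 0 0.8;0 0 0 0 0.8'
```

```text
clock: 16.4
eef_pos: [666.2, 110.8, 62.5]
eef_rot: [3.141, -0.0, 1.555]
wrist_force: [0.1, -0.4, -0.2]
finger_gap: 50.5
finger_force: 0.0
clock: 16.9
eef_pos: [666.0, 110.7, 61.9]
eef_rot: [3.141, 0.0, 1.555]
wrist_force: [0.5, -0.4, 1.2]
finger_gap: 27.6
finger_force: 15.0
```

```bash
python3 -m handwheel '0 0 0.4 0 0.8;0 0 0.8 0 0.8;0 0 0.9 0 0.8;0 0 0.8 0 0.8;0 0 0.6 0 0.8;-0.2 0.4 0 0 0.8;-0.4 0.8 0 0 0.8;-0.4 0.8 0 0 0.8;-0.4 0.8 0 0 0.8;-0.4 0.8 0 0 0.8;-0.4 0.8 0 0 0.8;-0.3 0.5 0 0 0.8' 20; python3 -m handwheel '-0.04 0.18 0 0 0.8;0 0 0 0 0.8;0 0 0 0 0.8;0 0 0 0 0.8;0 0 0 0 0.8'
python3 - <<'E'
from m import *
p,d,P=snap('side');c=cv2.cvtColor(p[60:220,230:390],cv2.COLOR_RGB2BGR)
cv2.imwrite('pics/s5.png',cv2.resize(c,None,fx=4,fy=4,interpolation=2)[:600])
S=read_state()['eef_pos'];q=P.reshape(-1,3);q=q[np.hypot(q[:,0]-564.5,q[:,1]-314)<22];
for a,b in((145,152),(152,165),(165,178)):
  r=zsel(q,a,b);
  if len(r)>5: print(a,len(r),r.mean(0),circ(r[:,:2]))
r=zsel(q,120,170);print(r[:,2].min())
r=zsel(P.reshape(-1,3),84,95);r=r[(abs(r[:,0]-564)<60)&(abs(r[:,1]-314)<60)];print(len(r),cv2.minAreaRect(r[:,:2].astype(np.float32)))
E
```

```text
clock: 17.9
eef_pos: [564.3, 309.4, 201.7]
eef_rot: [-3.141, -0.0, 1.557]
wrist_force: [0.5, 0.6, -1.2]
finger_gap: 27.8
finger_force: 20.0
clock: 18.32
eef_pos: [565.1, 312.6, 201.7]
eef_rot: [-3.142, 0.0, 1.554]
wrist_force: [-0.3, 0.5, -1.0]
finger_gap: 27.8
finger_force: 20.0
145 22 [561.63443317 302.74908239 148.71067169] (array([563.7, 310.7]), 12.0)
152 42 [561.95854248 302.57182041 158.87270989] (array([563.6, 311.3]), 12.8)
165 48 [561.88587079 303.16002639 171.74296099] (array([563.1, 311.6]), 13.0)
135.9491380806612
456 ((564.4804077148438, 312.7764892578125), (106.176513671875, 100.90914916992188), 84.96672821044922)
```

View pics/s5.png

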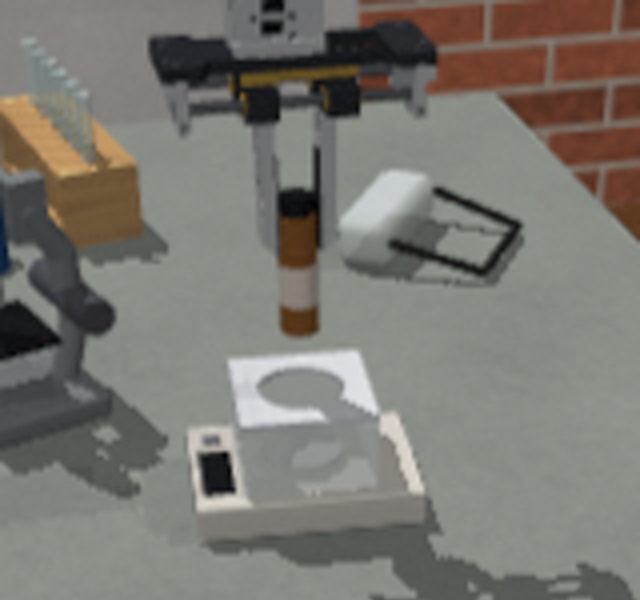

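The vial hangs vertically over the port. I'll shift 1.5 mm in y and lower.

```bash
python3 -m handwheel '-0.01 0.04 -0.3 0 0.8;0 0 -0.4 0 0.8;0 0 -0.5 0 0.8;0 0 -0.5 0 0.8;0 0 -0.4 0 0.8;0 0 -0.2 0 0.8;0 0 -0.06 0 0.8;0 0 0 0 0.8;0 0 0 0 0.8;0 0 0 0 0.8'; python3 -m handwheel '0 0 -0.05 0 0.8;0 0 0 0 0.8;0 0 0 0 0.8'
```

```text
clock: 19.2
eef_pos: [564.4, 315.7, 108.6]
eef_rot: [3.14, -0.001, 1.555]
wrist_force: [0.0, 0.0, -0.8]
finger_gap: 27.7
finger_force: 20.0
clock: 19.45
eef_pos: [564.0, 315.6, 105.7]
eef_rot: [3.141, -0.0, 1.555]
wrist_force: [0.6, -0.4, -0.5]
finger_gap: 27.4
finger_force: 20.0
```

```bash
python3 -m handwheel '0.01 -0.04 -0.04 0 0.8;0 0 0 0 0.8;0 0 0 0 0.8'; python3 -m handwheel '0 0 -0.03 0 0.8;0 0 0 0 0.8;0 0 0 0 0.8'; python3 -m handwheel '0 0 -0.02 0 0.8;0 0 0 0 0.8;0 0 0 0 0.8'
```

```text
clock: 19.7
eef_pos: [564.3, 313.8, 103.7]
eef_rot: [-3.141, 0.0, 1.555]
wrist_force: [-1.2, -0.3, -0.2]
finger_gap: 28.0
finger_force: 20.0
clock: 19.95
eef_pos: [564.3, 314.0, 102.6]
eef_rot: [-3.141, 0.0, 1.555]
wrist_force: [-1.1, 0.4, 0.1]
finger_gap: 27.7
finger_force: 20.0
clock: 20.2
eef_pos: [564.4, 314.0, 101.9]
eef_rot: [3.142, -0.0, 1.555]
wrist_force: [-0.6, -0.3, -0.4]
finger_gap: 27.3
finger_force: 20.0
```

```bash
python3 -m handwheel '0 0 -0.02 0 0.8;0 0 0 0 0.8;0 0 0 0 0.8';python3 -m handwheel '0 0 -0.02 0 0.8;0 0 0 0 0.8;0 0 0 0 0.8'
```

```text
clock: 20.45
eef_pos: [564.5, 314.1, 101.9]
eef_rot: [3.141, -0.0, 1.555]
wrist_force: [-2.3, -0.5, 6.7]
finger_gap: 27.7
finger_force: 20.0
clock: 20.7
eef_pos: [564.5, 314.2, 101.8]
eef_rot: [3.14, -0.001, 1.555]
wrist_force: [-5.1, -2.4, 11.8]
finger_gap: 27.9
finger_force: 20.0
```

```bash
python3 -m handwheel '0 0 0.03 0 0.8;0 0 0 0 0.8;0 0 0 0 0.68;0 0 0 0 0.64;0 0 0 0 0.55;0 0 0 0 0.4;0 0 0 0 0;0 0 0 0 0;0 0 0 0 0;0 0 0.5 0 0;0 0 0.9 0 0;0 0 0.6 0 0'
python3 - <<'E'
from m import *
p,d,P=snap('side');c=cv2.cvtColor(p[100:220,250:370],cv2.COLOR_RGB2BGR)
cv2.imwrite('pics/s6.png',cv2.resize(c,None,fx=4,fy=4,interpolation=2))
q=P.reshape(-1,3);q=q[np.hypot(q[:,0]-564.5,q[:,1]-314)<24];r=zsel(q,130,145);print(len(r),cv2.minEnclosingCircle(r[:,:2].astype(np.float32)),r[:,2].max())
E
```

```text
clock: 21.7
eef_pos: [564.5, 314.0, 183.8]
eef_rot: [3.141, -0.001, 1.555]
wrist_force: [0.4, 0.2, 0.6]
finger_gap: 83.4
finger_force: 0.0
55 ((563.6265869140625, 314.11663818359375), 15.2305269241333) 139.3978415264475
```

View pics/s6.png

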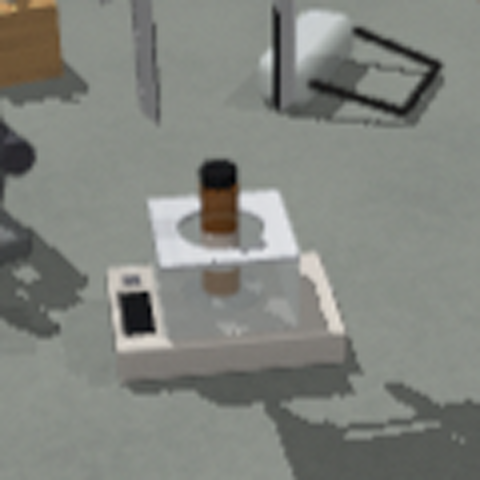

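The vial stands upright and centred in the port. Next is the cylinder at (653.5,-112).

```bash
python3 -m handwheel '0 -0.5 0.2 0 0;0.19 -0.85 0 0 0;0.19 -0.85 0 0 0;0.19 -0.85 0 0 0;0.19 -0.85 0 0 0;0.19 -0.85 0 0 0;0.19 -0.85 0 0 0;0.19 -0.85 0 0 0;0.19 -0.85 0 0 0;0.19 -0.85 0 0 0;0.19 -0.85 0 0 0;0.19 -0.85 0 0 0' 15;python3 -m handwheel '0.13 -0.8 0 0 0;0 0 0 0 0;0 0 0 0 0;0 0 0 0 0'
python3 - <<'E'
from m import *
p,d,P=snap('side');q=P.reshape(-1,3);q=q[np.hypot(q[:,0]-653.5,q[:,1]+112)<22];r=zsel(q,130,142);print(len(r),cv2.minEnclosingCircle(r[:,:2].astype(np.float32)));print(read_state()['eef_pos'])
E
```

```text
clock: 22.75
eef_pos: [648.0, -81.8, 189.3]
eef_rot: [3.142, 0.0, 1.555]
wrist_force: [0.2, -0.2, 0.2]
finger_gap: 93.8
finger_force: 0.0
clock: 23.08
eef_pos: [653.0, -111.7, 189.1]
eef_rot: [-3.141, -0.0, 1.555]
wrist_force: [0.3, -0.5, 0.1]
finger_gap: 94.0
finger_force: 0.0
102 ((654.48486328125, -112.6473617553711), 13.161643981933594)
[ 653.07293258 -111.13161738  189.3778159 ]
```

```bash
python3 -m handwheel '0.02 -0.02 -0.7 0 0;0 0 -0.8 0 0;0 0 -0.8 0 0;0 0 -0.6 0 0;0 0 -0.32 0 0;0 0 0 0 0.3;0 0 0 0 0.5;0 0 0 0 0.6;0 0 0 0 0.7;0 0 0 0 0.75;0 0 0 0 0.8;0 0 0 0 0.85'; python3 -m handwheel '0 0 0 0 0.85;0 0 0 0 0.85;0 0 0 0 0.85;0 0 0 0 0.85;0 0 0 0 0.85;0 0 0 0 0.85;0 0 0 0 0.85'; python3 -m handwheel '0 0 0.3 0 0.85;0 0 0.4 0 0.85;0 0 0 0 0.85;-0.2 0.25 0 0 0.85;-0.4 0.5 0 0 0.85;-0.4 0.5 0 0 0.85;-0.4 0.5 0 0 0.85;-0.4 0.5 0 0 0.85;-0.4 0.5 0 0 0.85;-0.3 0.35 0 0 0.85;-0.05 0.1 0 0 0.85;0 0 0 0 0.85'; python3 -m handwheel '0 0 0 0 0.85;0 0 0 0 0.85;0 0 0 0 0.85'
```

```text
clock: 24.13
eef_pos: [654.1, -112.9, 61.2]
eef_rot: [3.141, 0.0, 1.555]
wrist_force: [0.5, 0.3, 0.2]
finger_gap: 50.6
finger_force: 0.0
clock: 24.72
eef_pos: [653.9, -112.8, 60.5]
eef_rot: [-3.141, -0.0, 1.555]
wrist_force: [-0.2, -0.7, -0.7]
finger_gap: 21.8
finger_force: 15.0
clock: 25.72
eef_pos: [551.9, 15.8, 89.0]
eef_rot: [3.141, 0.0, 1.557]
wrist_force: [0.3, -0.2, -0.9]
finger_gap: 21.9
finger_force: 15.0
clock: 25.97
eef_pos: [552.4, 14.3, 88.5]
eef_rot: [3.141, 0.0, 1.554]
wrist_force: [-0.0, -0.1, -0.9]
finger_gap: 21.7
finger_force: 15.0
```

Run:
```python
from m import *
p,d,P=snap('side');q=P.reshape(-1,3);e=read_state()['eef_pos'];print(e)
c=cv2.cvtColor(p[120:280,260:420],cv2.COLOR_RGB2BGR);cv2.imwrite('pics/s7.png',cv2.resize(c,None,fx=3,fy=3,interpolation=2))
q=q[np.hypot(q[:,0]-e[0],q[:,1]-e[1])<33];r=zsel(q,24,44);print(len(r),r.mean(0),cv2.minEnclosingCircle(r[:,:2].astype(np.float32)))
```

```text
[552.30641628  14.44836705  88.47175886]
243 [548.88230602   7.40964514  34.5914811 ] ((550.6852416992188, 13.866278648376465), 27.363452911376953)
```

View pics/s7.png

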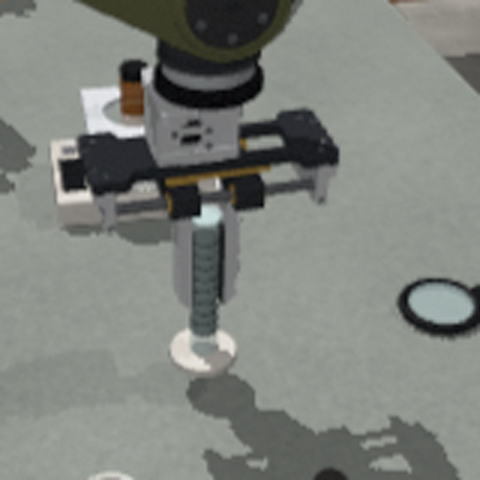

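The cylinder is upright in the grip at about (551.5,14.3). I'll shift +1.8 mm in y and lower.

```bash
python3 -m handwheel '-0.02 0.045 -0.25 0 0.85;0 0 -0.25 0 0.85;0 0 -0.12 0 0.85;0 0 0 0 0.85;0 0 0 0 0.85;0 0 0 0 0.85'; python3 -m handwheel '0 0 -0.05 0 0.85;0 0 0 0 0.85;0 0 0 0 0.85'; python3 -m handwheel '0 0 -0.04 0 0.85;0 0 0 0 0.85;0 0 0 0 0.85'
```

```text
clock: 26.52
eef_pos: [551.3, 16.9, 63.9]
eef_rot: [3.141, -0.0, 1.555]
wrist_force: [-0.2, -0.9, -0.4]
finger_gap: 22.1
finger_force: 15.0
clock: 26.77
eef_pos: [551.2, 16.9, 61.9]
eef_rot: [3.141, 0.0, 1.555]
wrist_force: [0.2, 0.6, -0.6]
finger_gap: 21.8
finger_force: 15.0
clock: 27.02
eef_pos: [551.3, 17.0, 60.4]
eef_rot: [3.141, -0.0, 1.555]
wrist_force: [1.5, 0.2, 0.1]
finger_gap: 22.2
finger_force: 15.0
```

```bash
python3 -m handwheel '0 -0.02 -0.02 0 0.85;0 0 0 0 0.85;0 0 0 0 0.85'; python3 -m handwheel '0 0 0 0 0.74;0 0 0 0 0.7;0 0 0 0 0.6;0 0 0 0 0.4;0 0 0 0 0;0 0 0 0 0;0 0 0 0 0;0 0 0.5 0 0;0 0 0.9 0 0;0 0 0.9 0 0;0 0 0.9 0 0;0 0 0.3 0 0'; python3 -m handwheel '-0.5 -0.7 0 -0.9 0;-0.5 -0.7 0 -1 0;-0.5 -0.7 0 -1 0;-0.5 -0.7 0 -1 0;-0.4 -0.6 0 -1 0;-0.3 -0.35 0 -1 0;0 0 0 -1 0;0 0 0 -1 0;0 0 0 -1 0;0 0 0 -1 0;0 0 0 -1 0;0 0 0 -1 0'; python3 -m handwheel '0 0 0 -1 0;0 0 0 -1 0;0 0 0 -1 0;0 0 0 -1 0;0 0 0 -1 0;0 0 0 -0.9 0;0 0 0 0 0;0 0 0 0 0'
python3 - <<'E'
from m import *
p,d,P=snap('side');q=P.reshape(-1,3)
for x,y,a,b in((551,16,130,143),(444,-133.5,44,55)):
  r=q[np.hypot(q[:,0]-x,q[:,1]-y)<32];r=zsel(r,a,b);print(len(r),cv2.minEnclosingCircle(r[:,:2].astype(np.float32)) if len(r) else 0)
E
```

```text
clock: 27.27
eef_pos: [551.6, 16.3, 60.3]
eef_rot: [3.14, -0.0, 1.555]
wrist_force: [-1.6, 2.2, 8.1]
finger_gap: 22.1
finger_force: 15.0
clock: 28.27
eef_pos: [552.5, 16.1, 204.9]
eef_rot: [3.135, 0.0, 1.555]
wrist_force: [0.3, 0.2, 1.0]
finger_gap: 91.6
finger_force: 0.0
clock: 29.27
eef_pos: [443.1, -133.9, 199.5]
eef_rot: [3.141, -0.0, 0.512]
wrist_force: [-0.8, 0.2, -0.3]
finger_gap: 93.9
finger_force: 0.0
clock: 29.93
eef_pos: [443.1, -133.9, 199.4]
eef_rot: [3.142, 0.0, 0.004]
wrist_force: [0.4, -0.4, 0.7]
finger_gap: 93.8
finger_force: 0.0
77 ((549.6406860351562, 18.03316307067871), 13.488753318786621)
130 ((444.2575988769531, -133.23248291015625), 24.255327224731445)
```

```bash
python3 -m handwheel '0.02 0.01 -0.8 0 0;0 0 -0.9 0 0;0 0 -0.9 0 0;0 0 -0.9 0 0;0 0 -0.8 0 0;0 0 -0.4 0 0;0 0 0 0 0;0 0 0 0 0.2;0 0 0 0 0.3;0 0 0 0 0.4;0 0 0 0 0.5;0 0 0 0 0.6' 15; python3 -m handwheel '0 0 0 0 0.65;0 0 0 0 0.65;0 0 0 0 0.65;0 0 0 0 0.65;0 0 0 0 0.65'
python3 - <<'E'
from m import *
p,d,P=snap('side');q=P.reshape(-1,3)
r=q[np.hypot(q[:,0]-551,q[:,1]-16)<32]
for a,b in((132,143),(30,80),(80,130),(4,12)):
  s=zsel(r,a,b);print(len(s),s.mean(0),cv2.minEnclosingCircle(s[:,:2].astype(np.float32)))
E
```

```text
clock: 30.98
eef_pos: [444.4, -133.6, 12.3]
eef_rot: [3.141, -0.002, 0.002]
wrist_force: [0.1, -0.4, -1.3]
finger_gap: 64.2
finger_force: 0.0
clock: 31.4
eef_pos: [444.1, -133.5, 11.6]
eef_rot: [3.141, -0.0, 0.002]
wrist_force: [-0.6, 0.2, 3.5]
finger_gap: 46.3
finger_force: 15.0
73 [549.82029751  16.8846174  137.20490268] ((549.5895385742188, 18.634687423706055), 13.379788398742676)
156 [547.83366159  11.42857899  55.57587271] ((548.9356689453125, 16.150848388671875), 11.478410720825195)
160 [547.76268847  10.76622945 104.85934932] ((548.8750610351562, 16.416425704956055), 11.307868003845215)
194 [548.45554257  11.83933126   6.95735059] ((549.6390991210938, 17.16181755065918), 26.95093536376953)
```

The beaker is held. I'll go +x first, then +y, to keep the gripper body clear of the cylinder, which stands at about (549.5,17). The beaker goes to (639.5,13).

```bash
python3 -m handwheel '0 0 0.4 0 0.65;0 0 0.5 0 0.65;0.4 0 0 0 0.65;0.8 0 0 0 0.65;0.8 0 0 0 0.65;0.8 0 0 0 0.65;0.8 0 0 0 0.65;0.8 0 0 0 0.65;0.45 0 0 0 0.65;0.03 0 0 0 0.65;0 0 0 0 0.65;0 0.4 0 0 0.65'; python3 -m handwheel '0 0.8 0 0 0.65;0 0.8 0 0 0.65;0 0.8 0 0 0.65;0 0.5 0 0 0.65;0 0.35 0 0 0.65;0 0 0 0 0.65;0 0 0 0 0.65;0 0 0 0 0.65'
python3 - <<'E'
from m import *
p,d,P=snap('side');q=P.reshape(-1,3)
for x,y,a,b in((550,17,132,143),(550,17,4,12),(639,13,80,86),(639,13,70,78),(639,13,60,70)):
  r=q[np.hypot(q[:,0]-x,q[:,1]-y)<32];r=zsel(r,a,b);print(len(r),cv2.minEnclosingCircle(r[:,:2].astype(np.float32)) if len(r) else 0)
E
```

```text
clock: 32.45
eef_pos: [638.1, -119.1, 46.8]
eef_rot: [3.141, 0.001, -0.0]
wrist_force: [-0.8, -0.1, -1.5]
finger_gap: 46.2
finger_force: 15.0
clock: 33.12
eef_pos: [638.9, 11.6, 47.5]
eef_rot: [3.141, -0.0, 0.001]
wrist_force: [0.5, -0.4, -1.3]
finger_gap: 46.0
finger_force: 15.0
71 ((548.9232788085938, 18.613752365112305), 13.829644203186035)
191 ((549.990234375, 17.445722579956055), 27.113920211791992)
52 ((633.610595703125, 13.298537254333496), 29.185375213623047)
42 ((632.7747192382812, 13.293416976928711), 29.823684692382812)
53 ((634.1361083984375, 8.381367683410645), 25.388532638549805)
```

```bash
python3 -m handwheel '0.02 0.03 -0.3 0 0.65;0 0 -0.3 0 0.65;0 0 -0.2 0 0.65;0 0 0 0 0.65;0 0 0 0 0.65;0 0 0 0 0.65'; python3 -m handwheel '0 0 -0.06 0 0.65;0 0 0 0 0.65;0 0 0 0 0.65'
```

```text
clock: 33.67
eef_pos: [640.0, 13.6, 15.4]
eef_rot: [3.142, 0.0, 0.002]
wrist_force: [-0.5, 0.3, -0.9]
finger_gap: 46.4
finger_force: 15.0
clock: 33.92
eef_pos: [640.0, 13.8, 13.2]
eef_rot: [3.142, -0.0, 0.002]
wrist_force: [-0.8, -0.8, -0.9]
finger_gap: 46.4
finger_force: 15.0
```

```bash
python3 -m handwheel '0 -0.01 -0.04 0 0.65;0 0 0 0 0.65;0 0 0 0 0.65'; python3 -m handwheel '0 0 0 0 0.49;0 0 0 0 0.46;0 0 0 0 0.4;0 0 0 0 0.25;0 0 0 0 0;0 0 0 0 0;0 0 0.5 0 0;0 0 0.9 0 0;0 0 0.9 0 0;0 0 0.9 0 0;0 0 0.9 0 0;0 0 0.4 0 0'; python3 -m handwheel '0 -0.8 0 0 0;0 -0.9 0 0 0;0 -0.9 0 0 0;0 -0.9 0 0 0;0 -0.9 0 0 0;0 -0.9 0 0 0;0 -0.9 0 0 0;-0.8 0 0 0 0;-0.8 0 0 0 0;-0.8 0 0 0 0;-0.8 0 0 0 0;-0.8 0 0 0 0'
```

```text
clock: 34.17
eef_pos: [640.1, 13.4, 11.7]
eef_rot: [-3.142, -0.0, 0.002]
wrist_force: [0.5, 1.3, 0.5]
finger_gap: 46.3
finger_force: 15.0
clock: 35.17
eef_pos: [641.0, 13.3, 196.9]
eef_rot: [3.141, -0.006, 0.002]
wrist_force: [-0.3, -1.0, 0.6]
finger_gap: 93.9
finger_force: 0.0
clock: 36.17
eef_pos: [478.3, -234.5, 191.3]
eef_rot: [3.142, 0.0, 0.002]
wrist_force: [1.1, -1.3, 0.4]
finger_gap: 93.9
finger_force: 0.0
```

Run:
```python
from m import *
p,d,P=snap('side','s8.png');p2,d,Q=snap('top')
q=P.reshape(-1,3)
for x,y,a,b in((537,-282,190,204),(537,-282,184,190),(550,17,132,143),(550,17,4,12),(640,13,44,55),(564,314,130,145)):
  for z in (P,Q):
    q=z.reshape(-1,3);r=q[np.hypot(q[:,0]-x,q[:,1]-y)<32];r=zsel(r,a,b);print(x,y,a,len(r),cv2.minEnclosingCircle(r[:,:2].astype(np.float32)) if len(r) else 0)
```

```text
537 -282 190 0 0
537 -282 190 0 0
537 -282 184 0 0
537 -282 184 0 0
550 17 132 0 0
550 17 132 62 ((549.9523315429688, 17.171377182006836), 12.827725410461426)
550 17 4 0 0
550 17 4 146 ((550.5083618164062, 17.3397216796875), 29.860332489013672)
640 13 44 39 ((643.5732421875, 13.597955703735352), 24.1187744140625)
640 13 44 55 ((640.3858032226562, 12.612674713134766), 24.091854095458984)
564 314 130 0 0
564 314 130 87 ((562.258056640625, 312.8290100097656), 13.998785018920898)
```

View pics/s8.png

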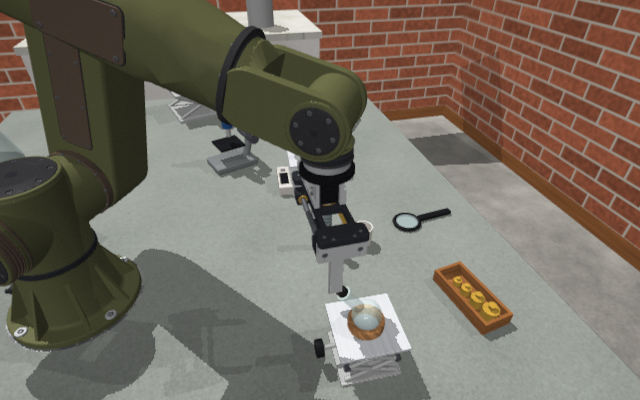

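My retreat path passed too low by the jack, and a finger has tipped the flask in its ring towards the robot (stopper at pixel (344,292)). I'll measure the damage before moving.

Run:
```python
from m import *
p,d,P=snap('side');c=cv2.cvtColor(p[250:380,300:430],cv2.COLOR_RGB2BGR)
cv2.imwrite('pics/s9.png',cv2.resize(c,None,fx=4.5,fy=4.5,interpolation=2))
for (v,u) in [(292,344),(290,342),(294,345),(298,347),(303,352),(308,356),(318,366),(335,366),(318,350),(318,383),(331,350)]: print(u,v,P[v,u].round(1),p[v,u])
q=P.reshape(-1,3);r=q[(np.hypot(q[:,0]-537,q[:,1]+282)<60)];r=zsel(r,96,103);print(len(r),cv2.minEnclosingCircle(r[:,:2].astype(np.float32)))
p,d,Q=snap('top');q=Q.reshape(-1,3);r=q[(np.hypot(q[:,0]-500,q[:,1]+282)<70)];
for a,b in((96,106),(106,120),(120,140),(140,160),(160,180)):
  s=zsel(r,a,b);print(a,len(s),s.mean(0) if len(s) else '')
```

```text
344 292 [ 494.6 -283.   183.7] [25 26 24]
342 290 [ 492.4 -279.6  185.2] [36 38 35]
345 294 [ 496.2 -283.8  179.5] [24 26 25]
347 298 [ 498.1 -288.5  174.9] [154 167 163]
352 303 [ 507.5 -287.4  158.8] [187 198 199]
356 308 [ 514.9 -287.8  144.6] [129 124 110]
366 318 [ 529.6 -298.2  127.2] [200 214 214]
366 335 [ 526.5 -311.9  101.5] [115  82  53]
350 318 [ 511.4 -273.6  102.1] [99 69 45]
383 318 [ 566.5 -287.2  100.8] [134  95  62]
350 331 [ 506.8 -289.6   89.1] [152 129 113]
301 ((537.0778198242188, -282.5859069824219), 31.89697265625)
96 54 [ 552.96283738 -265.52874141  102.45741832]
106 21 [ 543.77128428 -258.97211005  113.24622835]
120 68 [ 544.43958539 -267.22002337  129.83799472]
140 0 
160 0
```

View pics/s9.png

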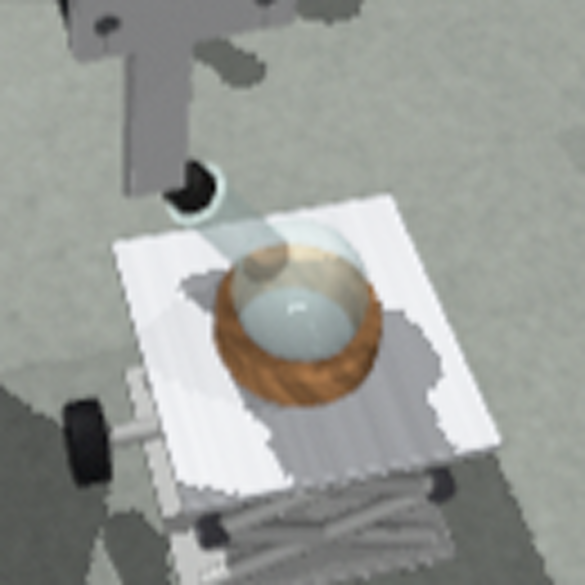

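The flask leans about 28° towards −x, held by friction, with its stopper at (493,-282,184). The cork is still centred. I'll lift clear, turn the fingers to close along x, straddle the leaning neck and press it upright between the pads.

```bash
python3 -m handwheel '0 0 0.3 0 0;0 0 0.7 0 0;0 0 0.7 0 0;0 0 0 1 0;0 0 0 1 0;0 0 0 1 0;0 0 0 1 0;0 0 0 1 0;0 0 0 1 0;0 0 0 1 0;0 0 0 1 0;0 0 0 1 0' 8; python3 -m handwheel '0.2 -0.3 0 1 0;0.2 -0.3 0 1 0;0.2 -0.3 0 1 0;0.2 -0.3 0 1 0;0.1 0 0 1 0;0 0 0 1 0;0 0 0 1 0;0 0 0 1 0;0 0 0 0.9 0;0 0 0 0 0;0 0 0 0 0;0 0 0 0 0'
python3 - <<'E'
from m import *
p,d,P=snap('side');q=P.reshape(-1,3);q=q[(abs(q[:,0]-520)<60)&(abs(q[:,1]+282)<30)]
for a,b in((140,150),(150,160),(160,170),(170,180),(180,200)):
  s=zsel(q,a,b)
  if len(s): print(a,len(s),s.mean(0).round(1),s[:,0].min().round(1),s[:,0].max().round(1),s[:,1].min().round(1),s[:,1].max().round(1))
r=q;r=zsel(r,96,103);print(len(r),cv2.minEnclosingCircle(r[:,:2].astype(np.float32)))
E
```

```text
clock: 37.37
eef_pos: [481.0, -234.6, 259.3]
eef_rot: [3.142, -0.0, 0.792]
wrist_force: [0.2, 0.0, -0.5]
finger_gap: 94.0
finger_force: 0.0
clock: 38.37
eef_pos: [516.4, -282.6, 259.2]
eef_rot: [-3.141, -0.0, 1.562]
wrist_force: [-0.6, -0.1, -0.6]
finger_gap: 93.7
finger_force: 0.0
140 61 [ 520.6 -285.8  144.4] 503.7 538.1 -289.8 -277.2
150 66 [ 511.4 -286.   155. ] 496.8 522.2 -289.4 -278.1
160 70 [ 503.3 -284.6  165.2] 485.7 517.2 -289.3 -275.4
170 98 [ 496.5 -282.9  175.9] 482.8 510.3 -289.7 -268.8
180 90 [ 493.3 -278.9  183. ] 485.2 504.9 -286.1 -268.5
301 ((536.87353515625, -281.8453369140625), 31.922473907470703)
```

```bash
python3 -m handwheel '0 0 -0.4 0 0;0 0 -0.7 0 0;0 0 -0.7 0 0;0 0 -0.6 0 0;0 0 -0.3 0 0;0 0 0 0 0;0 0 0 0 0;0 0 0 0 0.1;0 0 0 0 0.2;0 0 0 0 0.3;0 0 0 0 0.35;0 0 0 0 0.35' 5; python3 -m handwheel '0.05 0 0 0 0.35;0.05 0 0 0 0.35;0.05 0 0 0 0.35;0.05 0 0 0 0.35;0.05 0 0 0 0.38;0.05 0 0 0 0.4;0.05 0 0 0 0.42;0.05 0 0 0 0.45;0.05 0 0 0 0.47;0.05 0 0 0 0.5;0.03 0 0 0 0.52;0 0 0 0 0.55'
```

```text
clock: 39.42
eef_pos: [516.0, -282.7, 151.9]
eef_rot: [3.141, 0.0, 1.564]
wrist_force: [-0.5, -0.4, -0.3]
finger_gap: 64.0
finger_force: 0.2
clock: 40.42
eef_pos: [537.3, -282.7, 151.4]
eef_rot: [3.142, 0.0, 1.564]
wrist_force: [-0.2, -0.6, 0.1]
finger_gap: 43.0
finger_force: 0.2
```

```bash
python3 -m handwheel '0 0 0 0 0.6;0 0 0 0 0.65;0 0 0 0 0.68;0 0 0 0 0.7;0 0 0 0 0.72;0 0 0 0 0.74;0 0 0 0 0.76;0 0 0 0 0.85;0 0 0 0 0.9;0 0 0 0 0.9'
python3 - <<'E'
from m import *
p,d,P=snap('side');q=P.reshape(-1,3)
c=cv2.cvtColor(p[210:370,290:450],cv2.COLOR_RGB2BGR);cv2.imwrite('pics/s10.png',cv2.resize(c,None,fx=3.5,fy=3.5,interpolation=2))
r=q[(np.hypot(q[:,0]-537,q[:,1]+282)<60)];r=zsel(r,96,103);print(len(r),cv2.minEnclosingCircle(r[:,:2].astype(np.float32)))
E
```

```text
clock: 41.25
eef_pos: [537.2, -282.7, 151.5]
eef_rot: [3.142, 0.0, 1.564]
wrist_force: [-0.3, -0.1, -0.6]
finger_gap: 23.4
finger_force: 5.0
314 ((536.7216186523438, -282.5729064941406), 31.77916717529297)
```

View pics/s10.png

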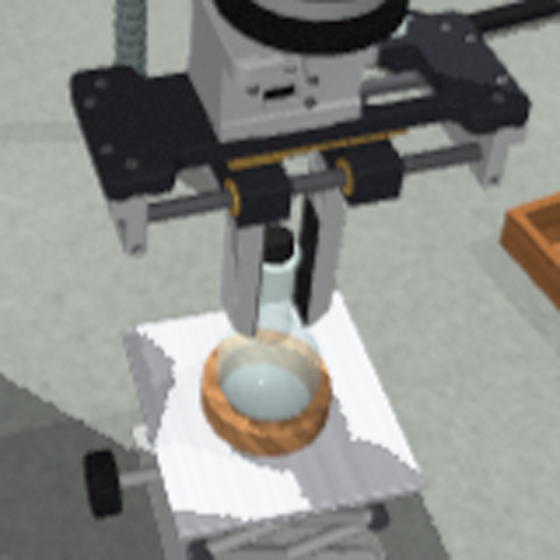

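The flask is upright again between the pads. I'll release, lift straight up and measure any remaining tilt.

```bash
python3 -m handwheel '0 0 0 0 0.72;0 0 0 0 0.7;0 0 0 0 0.6;0 0 0 0 0.4;0 0 0 0 0;0 0 0 0 0;0 0 0 0 0;0 0 0.4 0 0;0 0 0.8 0 0;0 0 0.9 0 0;0 0 0.8 0 0;0 0 0 0 0'
python3 - <<'E'
from m import *
p,d,P=snap('side');q=P.reshape(-1,3);q=q[(np.hypot(q[:,0]-537,q[:,1]+282)<35)]
for a,b in((145,165),(165,182),(183,190),(190,210)):
  s=zsel(q,a,b)
  if len(s): print(a,len(s),s.mean(0).round(1),circ(s[:,:2]),cv2.minEnclosingCircle(s[:,:2].astype(np.float32)),s[:,2].max())
E
```

```text
clock: 42.3
eef_pos: [538.5, -283.4, 274.6]
eef_rot: [3.133, 0.005, 1.564]
wrist_force: [-1.3, -0.1, 2.0]
finger_gap: 91.2
finger_force: 0.0
145 110 [ 533.4 -284.8  155. ] (array([ 536.3, -278.7]), 9.3) ((536.048095703125, -279.7975769042969), 10.181163787841797) 164.90658828540893
165 85 [ 533.8 -284.4  173.2] (array([ 536.1, -278.3]), 8.8) ((535.0052490234375, -281.24609375), 9.205154418945312) 181.94173348121387
183 79 [ 534.1 -281.8  186.8] (array([ 536.2, -276.6]), 10.3) ((536.0559692382812, -276.7900390625), 12.145835876464844) 189.9909031204781
190 103 [ 535.2 -277.8  195.8] (array([ 535.6, -276.6]), 6.9) ((535.2472534179688, -275.7140808105469), 9.673962593078613) 199.00441664081922
```

A tilt of about 4° remains in y, with the stopper at y=-276.5. I'll regrip with the fingers closing along y to true it.

```bash
python3 -m handwheel '0 0 0 -1 0;0 0 0 -1 0;0 0 0 -1 0;0 0 0 -1 0;0 0 0 -1 0;0 0 0 -1 0;0 0 0 -1 0;0 0 0 -1 0;0 0 0 -1 0;0 0 0 -1 0;0 0 0 -1 0;0 0 0 -1 0'; python3 -m handwheel '0 0 0 -1 0;0 0 0 -1 0;0 0 0 -1 0;0 0 0 -1 0;0 0 0 -1 0;0 0 0 -0.9 0;0 0 0 0 0;0 0 0 0 0;0 0 0 0 0'
```

```text
clock: 43.35
eef_pos: [536.9, -282.5, 266.1]
eef_rot: [-3.14, 0.001, 0.512]
wrist_force: [-0.8, -0.1, 0.5]
finger_gap: 94.0
finger_force: 0.0
clock: 44.1
eef_pos: [537.0, -282.6, 266.8]
eef_rot: [-3.141, 0.001, 0.005]
wrist_force: [0.3, 0.1, -0.0]
finger_gap: 94.0
finger_force: 0.0
```

```bash
python3 -m handwheel '0 0.02 -0.5 0 0;0 0 -0.7 0 0;0 0 -0.7 0 0;0 0 -0.6 0 0;0 0 -0.4 0 0;0 0 0 0 0.2;0 0 0 0 0.4;0 0 0 0 0.5;0 0 0 0 0.6;0 0 0 0 0.65;0 0 0 0 0.68;0 0 0 0 0.7' 5; python3 -m handwheel '0 0 0 0 0.7;0 0 0 0 0.71;0 0 0 0 0.72;0 0 0 0 0.73;0 0 0 0 0.74;0 0 0 0 0.75;0 0 0 0 0.76;0 0 0 0 0.8;0 0 0 0 0.85;0 0 0 0 0.9;0 0 0 0 0.9;0 0 0 0 0.9'; python3 -m handwheel '0 0 0 0 0.72;0 0 0 0 0.7;0 0 0 0 0.6;0 0 0 0 0.4;0 0 0 0 0;0 0 0 0 0;0 0 0 0 0;0 0 0.4 0 0;0 0 0.8 0 0;0 0 0.9 0 0;0 0 0.8 0 0;0 0 0 0 0'
python3 - <<'E'
from m import *
p,d,P=snap('side');q=P.reshape(-1,3);w=q[(np.hypot(q[:,0]-537,q[:,1]+282)<45)]
r=zsel(w,96,103);print(len(r),cv2.minEnclosingCircle(r[:,:2].astype(np.float32)))
q=q[(np.hypot(q[:,0]-537,q[:,1]+282)<25)]
for a,b in((145,165),(165,182),(183,190),(190,210)):
  s=zsel(q,a,b)
  if len(s): print(a,len(s),s.mean(0).round(1),circ(s[:,:2]),cv2.minEnclosingCircle(s[:,:2].astype(np.float32)),s[:,2].max())
E
```

```text
clock: 45.1
eef_pos: [537.3, -281.9, 151.9]
eef_rot: [3.141, -0.001, 0.002]
wrist_force: [0.1, 1.0, -0.3]
finger_gap: 50.9
finger_force: 0.0
clock: 46.1
eef_pos: [537.1, -281.8, 151.4]
eef_rot: [-3.142, 0.0, 0.002]
wrist_force: [-0.7, 0.3, -0.5]
finger_gap: 23.4
finger_force: 5.0
clock: 47.1
eef_pos: [538.5, -282.6, 274.5]
eef_rot: [3.137, -0.008, 0.002]
wrist_force: [0.0, -0.5, 1.6]
finger_gap: 91.4
finger_force: 0.0
315 ((536.7711181640625, -281.9361267089844), 31.77777099609375)
145 97 [ 533.3 -288.2  155. ] (array([ 536.3, -281.9]), 9.2) ((535.6051025390625, -283.2376403808594), 9.71166706085205) 164.6225418971893
165 79 [ 533.3 -288.6  172.4] (array([ 536.1, -282.1]), 9.2) ((535.275146484375, -283.2228088378906), 9.818573951721191) 180.89989478430516
183 81 [ 533.6 -287.   186.7] (array([ 536.1, -281.9]), 10.5) ((535.650146484375, -282.32177734375), 12.4821138381958) 189.86707042034607
190 108 [ 535.2 -283.8  196. ] (array([ 535.5, -282.7]), 6.7) ((535.774658203125, -282.154052734375), 9.081313133239746) 199.06379086868884
```

The flask is upright again: stopper at (535.8,-282.2), matching its first seating. Final check of everything.

Run:
```python
from m import *
p,d,P=snap('side','s11.png');p2,d,Q=snap('top');Q0=np.load('/tmp/top.npz')['P']
for x,y,R,a,b in((550,17,32,132,143),(550,17,40,4,12),(640,13,32,44,55),(564,314,24,130,145),(783,55,50,4,16)):
  for z in (P,Q,Q0):
    q=z.reshape(-1,3);r=q[np.hypot(q[:,0]-x,q[:,1]-y)<R];r=zsel(r,a,b);print(x,y,a,len(r),cv2.minEnclosingCircle(r[:,:2].astype(np.float32)) if len(r) else 0)
```

```text
550 17 132 74 ((550.1292114257812, 18.53949737548828), 12.673904418945312)
550 17 132 65 ((549.9397583007812, 17.72720718383789), 13.035632133483887)
550 17 132 0 0
550 17 4 191 ((548.5362548828125, 18.184511184692383), 27.698984146118164)
550 17 4 163 ((552.761474609375, 15.857044219970703), 37.589576721191406)
550 17 4 37 ((549.4945068359375, 16.563724517822266), 39.65436553955078)
640 13 44 59 ((639.4024658203125, 11.22973346710205), 23.804819107055664)
640 13 44 55 ((640.0745849609375, 11.773748397827148), 24.260257720947266)
640 13 44 0 0
564 314 130 50 ((563.134033203125, 313.5665283203125), 16.123775482177734)
564 314 130 86 ((562.4879150390625, 313.1784973144531), 13.665167808532715)
564 314 130 0 0
783 55 4 42 ((780.0043334960938, 23.330034255981445), 20.79869842529297)
783 55 4 482 ((784.6963500976562, 54.44255065917969), 48.29674530029297)
783 55 4 495 ((782.9505615234375, 54.628604888916016), 49.87899398803711)
```

View pics/s11.png

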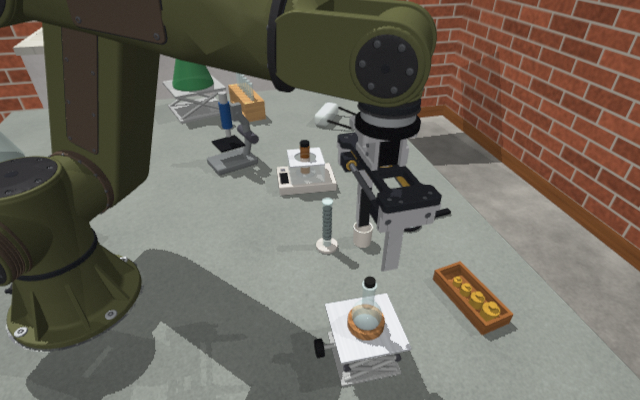

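The final picture shows everything upright: flask in its ring (366,310), cylinder (327,228), beaker (363,235) and vial in the port (304,155). The beaker is about 90 mm from the cylinder, and the gripper touches nothing. I'm handing the job in.

```bash
python3 -c "
from cell import *
print(sign_off())"
```

```text
the job is handed in; nothing more can be done
None
```

The job is handed in with everything standing as asked, but I did knock the flask along the way: while moving back after the beaker a finger tipped it about 28° in its ring, and I set it upright again before handing in.

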